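# Slide the micro-column chip home and latch it

## Robot

A 6-joint arm with a two-finger parallel gripper is mounted at the origin on a cart in front of the work surface, level with it; the furniture and walls round the work are solid. World frame = base frame: x ahead of the robot, y to its left, z up, the work surface at z = 0. Lengths are in m, angles in degrees, forces in N, time in s.
With the tool pointing down it reaches from about 0.35 to 0.875 m from the base axis. Payload 4.2 kg.
Tool frame: the origin (TCP) lies midway between the tips of the shut fingers; the grasp point (between the pads) lies 19 mm behind it; x points along the fingers, y is the direction in which the jaws open and shut, and the axes are right-handed (so a half turn about x gives the same grasp; the last joint's range is limited). The gripper opens to 87 mm and grips with 3 to 60 N. Pads are 19 mm wide; open, the fingers measure 117 mm over their backs; the gripper's body (75 mm by 190 mm) begins 51 mm behind the grasp point.
Start: joints at [-59.209, 22.042, 0.453, 0, -68.411, -14.817], TCP at [0.172, -0.601, 0.223] pointing down, gripper open.
Joint ranges: [-179.83, 179.83], [-69.29, 118.12], [-61.27, 80.66], [-181.25, 117.63], [-171.15, -9.14], [-177.46, 177.46]. Speed limits (degrees/s): [159.86, 159.86, 180, 180, 180, 180].

## Interface

Orientations are given as a 3x3 rotation matrix whose columns are the frame's x, y, z axes.
In Python, from station import r gives the robot as it stands.
- The arm moves only by the tool play_rows, never from a script. Its argument "plan" is a list that holds one entry, the list of rows, each a list of 6 numbers: the shift along the tool's x, y, z in cm, then the turn, a rotation vector about the tool's x, y, z in units of 10 degrees (1.0 is 10 degrees). A call has 1 to 5 rows; each row is the pose to reach, as a shift and turn from the pose commanded when the call began, along the tool's axes at that moment; what a row does not reach only later rows make up. A row lasts 1/8 s, in which the tool goes at most 62.5 mm and 10.7 degrees, less where a joint would pass 70% of its speed; a pose out of reach is approached as far as the arm can. A call with a gripper value outside its range is refused whole. "hand" is the opening, from 0 (shut) to 1 (fully open), set as the call begins (left out, the last holds). The fingers move at their own pace and stop on an object; the grip force is fixed at half the most. Time passes only in rows, so rows that repeat a pose let the fingers close. It gives the time, the measured TCP pose, the force and the opening at its end, in the units of the state.
- r.sense(): the state, without advancing time (a new reading comes with each control period).
- r.capture(name): name is "scene" or "side" or "wrist"; returns (picture, depth): 400x640x3 uint8, blue, green, red; 400x640 float32, m along the optical axis (not along the pixel's ray), 0 where there is no reading.
- r.get_calibration(name): a dict with "vfov" (degrees; the focal length in pixels is half the picture's height over the tangent of half this angle, whatever the lens; pixels are square), "cx", "cy" (the principal point, pixels), "distortion" ([k1, k2, p1, p2, k3] as OpenCV has them; the pictures are not rectified), "rvec" (rotation vector, rad) and "tvec" (3), from world to camera coordinates, as OpenCV has them. Camera axes: x right, y down, z forward; pixel columns grow to the right and rows downward; lengths in m; the calibration is good to about 2 mm. A picture is of the moment at which its call begins: read the wrist's pose just before it. get_calibration takes no time and is no camera call; for the wrist camera it gives the pose at the moment of the call.
- r.finish_job(): hands the job in, once; it reports no verdict.
The state is a dict: "time_s": time; "joints": joint angles; "joint_velocities": joint speeds; "effort": joint torques, N m; "tcp_pos": TCP position; "ee_rot": TCP orientation; "wrist_force": force on the tool from outside, world axes, zero at the start; "moment": the same for the moment, N m; "gripper_width": opening from 0.0 (shut) to 1.0 (fully open).
Only numpy, scipy, OpenCV 4.12 (cv2) and the standard library are available. Lean on these libraries where they do the work, as an engineer would, in place of code of your own. Each camera call takes 0.05 s, during which the arm holds its last target.

## Task

Load the micro-column chip into its test holder with the fingertips only: push it up flat against the long rail, then keep it along the rail and slide it under the lip until it is fully home in the corner against the end stop. Then push the hook latch fully shut behind it, and take the hand away. Never lift or tip the chip, and leave the box, jar, wrench and tweezers round the holder where they are.

Things in the scene. Friction and masses are not known exactly. Their poses are not given: they have to be found in the camera images.
- holder: fixed metal chip holder: base plate 116 x 226 x 12 mm whose top is the bed the chip slides on. Origin under the plate's middle, on the bench; x across the bed to the rail, y along the rail to the corner pocket (frame used in all entries). Bed open except for rail, end stop, guide and latch. Two tube fittings stick out of its +y end to y = 151 mm.
- rail (a point): middle of the rail's inner face, on the bed (x = +42, y = 0 mm in the holder's frame). The steel rail runs along the whole far side of the holder, 14 mm thick, 13 mm high above the bed.
- stop (a point): middle of the pocket's end: inner face of the end stop, on the bed (x = +23, y = +94 mm in the holder's frame). The stop crosses the bed from x = -12 to +56 mm. On it lies a lip that reaches back over the pocket to y = +86 mm, from 12 to 17 mm above the bed; the chip's end slides under it.
- guide (a point): middle of the front guide's inner face, on the bed (x = +4, y = +81 mm in the holder's frame). This steel block, 18 mm thick, 10 mm high, y = +62 to +100 mm, with a slanted lead-in from y = +55 mm, makes the pocket 38 mm wide from the rail.
- chip: loose flat metal-framed plate 36 (x) x 52 (y) x 10 mm (z), about 60 g, with dark window, copper serpentine and two gas ports at its +y end; lies flat on the bed, that end towards the pocket, 19 to 36 mm short of the rail, turned by up to 15 degrees. Origin in the middle of its underside, axes as the holder's when square. Ordinary friction.
- home (a point): where the chip's origin lies when fully home: on the bed, 24 mm towards +x and 68 mm towards +y from the holder's origin, 12 mm above the bench; the chip then touches rail and end stop.
- latch (a joint): hook latch: dark L-shaped hook turning about an upright pivot on the front guide (x = -4, y = +80 mm in the holder's frame). 0 = shut, a hard stop: arm along the guide, nose across the bed 1.5 mm behind the home chip. Growing = open, swung to the holder's front (-x); 0.5 to 0.8 at the start, at most 1.1. Stays where left; about 1 N at the elbow, pushed towards +x, swings it shut.
- latch_elbow (a point): middle of the hook's elbow, an upright dark round post 13 mm across, 44 mm from the pivot, standing from 1 to 22 mm above the bed; this point is 10 mm above it. Pushed shut it travels an arc about the pivot (follow it) to x = -4, y = +36 mm in the holder's frame; the nose, 9 mm wide, 1 to 19 mm above the bed, then reaches from it to x = +16 mm.
- ferrule_box: small white carton 46 x 62 x 24 mm beyond the pocket end of the holder; bystander. Origin under its centre.
- septa_jar: small round jar with a screw lid, 45 mm across, 45 mm high, behind the rail; bystander. Origin under its centre.
- wrench: small open-end wrench, 22 x 103 x 5 mm, lying behind the rail; bystander. Origin under its centre.
- tweezers: steel tweezers, 14 x 122 x 8 mm, lying beyond the open end of the holder; bystander. Origin under its centre.
Mind the look-alikes: they are no part of the job. Of the things shaped like the chip, the metal one is meant.

How it is judged (in metres and radians):
On the way, in this order (a step that is already met when the one before it is completed fails the run):
1. the chip lies flat against the rail, still outside the pocket (x of chip in the frame of holder above 0.0215 m and angle between the y axis of chip and the y axis of holder, either way round below 0.05 rad and y of chip in the frame of holder below 0.033 m), for 0.2 s.
2. the chip is home in the corner pocket, against rail and end stop (x of chip in the frame of holder above 0.0215 m and y of chip in the frame of holder above 0.0655 m and angle between the y axis of chip and the y axis of holder, either way round below 0.05 rad), for 0.2 s.
3. the hook latch is shut behind the chip (value of joint latch below 0.06 rad), for 0.2 s.
At the end, for the whole second after the job is handed in: The chip lies flat and at rest in the corner pocket, within 2.5 mm of the rail and within 2.5 mm of the end stop and square to the rail within 0.05 rad, and the hook latch is shut behind it (within 0.06 rad of its stop) (all of step 2 and distance between chip and home below 0.004 m and angle between chip's own z axis and vertical below 0.05 rad and linear speed of chip below 0.01 m/s and value of joint latch below 0.06 rad); the robot touches nothing.
It fails at once if the chip is lifted more than 8 mm off the bed or knocked off it (height (world z) of chip above 0.02 m or height (world z) of chip below 0.006 m).
It fails at once if the chip is tipped by more than 0.25 rad (angle between chip's own z axis and vertical above 0.25 rad).
It fails at once if the chip leaves the rail by more than 6 mm on its way into the pocket (its last 55 mm) (y of chip in the frame of holder above 0.013 m and x of chip in the frame of holder below 0.018 m).
It fails at once if the carton, jar, wrench or tweezers is moved by more than 15 mm (distance of any of ferrule_box, septa_jar, wrench, tweezers from where it was at the start of the episode above 0.015 m).
It also fails if it takes over 48 s, if anything falls off the work surface, if the arm or the gripper's body presses on something with over 40 N, if the wrist force passes 120 N, or if a joint passes its speed limit or range.

## Working session

There is one attempt and no reset: what is moved stays moved. The work goes in short steps, Python scripts to look and compute and a tool call to move; the robot and the scene stay as the last step left them, time stands still between calls to the robot, and variables do not carry over. Pictures are saved under pics/ and viewed, and the job is handed in when it is done.

Besides the shell and the picture viewer there is one more tool, called after "Request:" by a JSON object that holds its "op" and its "data". play_rows: Moves the arm, as the interface text tells. Its arguments: {"type":"object","properties":{"plan":{"type":"array","items":{"type":"array","items":{"type":"array","items":{"type":"number"}}}},"hand":{"type":"number"}},"required":["plan"]}

```bash
ls; mkdir -p pics
python3 - <<'E'
from station import r
import cv2,json
s=r.sense();print(s)
for n in ("scene","side","wrist"):
    c=r.get_calibration(n);print(n,c)
    im,d=r.capture(n);cv2.imwrite(f"pics/{n}0.png",im)
    import numpy as np;np.save(f"pics/{n}0d.npy",d)
E
```

```text
pics
{'time_s': 0.0, 'joints': array([-5.92093423e+01,  2.20908997e+01,  3.79310794e-01, -3.11232791e-02,
       -6.84104007e+01, -1.48131343e+01]), 'joint_velocities': array([-0.01829958, -0.14150346,  0.05184927,  0.08487582, -0.01757147,
       -0.02722894]), 'effort': array([ 7.79965319e-06, -3.90665638e+01,  1.87409073e+01,  4.21995431e+00,
        1.10714315e-02, -1.93946189e-04]), 'tcp_pos': array([ 0.17186181, -0.60027398,  0.22144941]), 'ee_rot': array([[-6.55977509e-04, -2.75066847e-01,  9.61424880e-01],
       [ 2.08752017e-03,  9.61422615e-01,  2.75067624e-01],
       [-9.99997606e-01,  2.18743200e-03, -5.64640203e-05]]), 'wrist_force': array([ 0.66612513, -0.15958827,  0.10622872]), 'moment': array([-0.00995765, -0.05842657,  0.04146886]), 'gripper_width': 1.00096813329736}
scene {'vfov': 43.95817830899567, 'cx': 318.8621364260591, 'cy': 201.3711952870116, 'distortion': array([-0.02069289,  0.        ,  0.        ,  0.        ,  0.        ]), 'rvec': array([ 1.90417468, -0.86485503,  0.54833254]), 'tvec': array([-0.40464842,  0.24942519,  0.77119328])}
side {'vfov': 45.65394594630707, 'cx': 320.90799132123277, 'cy': 197.31239022368942, 'distortion': array([-0.11875138,  0.        ,  0.        ,  0.        ,  0.        ]), 'rvec': array([ 2.25409669, -0.71742245,  0.29240749]), 'tvec': array([-0.45689429,  0.25105106,  0.96003109])}
wrist {'vfov': 63.46119710693995, 'cx': 314.56840463735807, 'cy': 198.74429464710292, 'distortion': array([-0.05077049,  0.        ,  0.        ,  0.        ,  0.        ]), 'rvec': array([-1.78070844, -2.35886623, -0.33467998]), 'tvec': array([ 0.62353561, -0.03448318,  0.39091248])}
```

View pics/scene0.png

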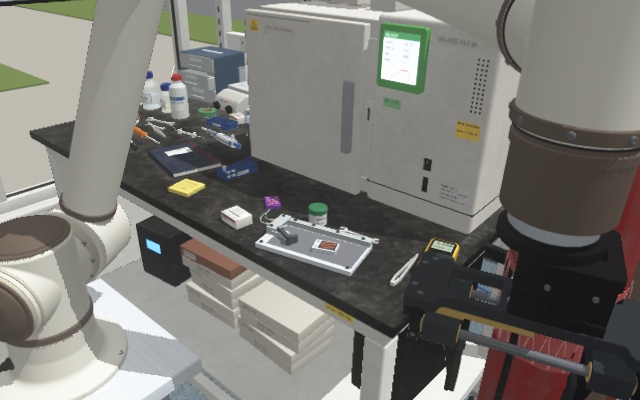

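View pics/side0.png

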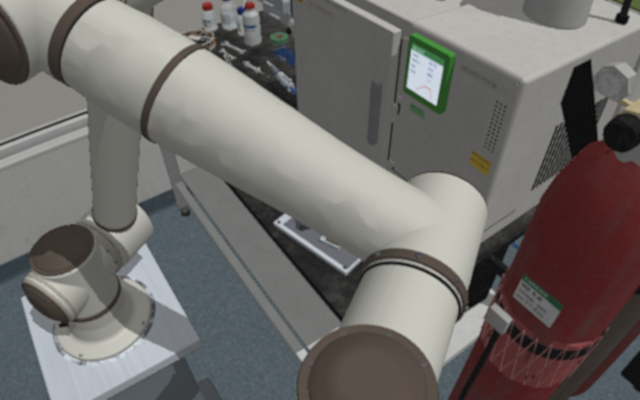

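View pics/wrist0.png

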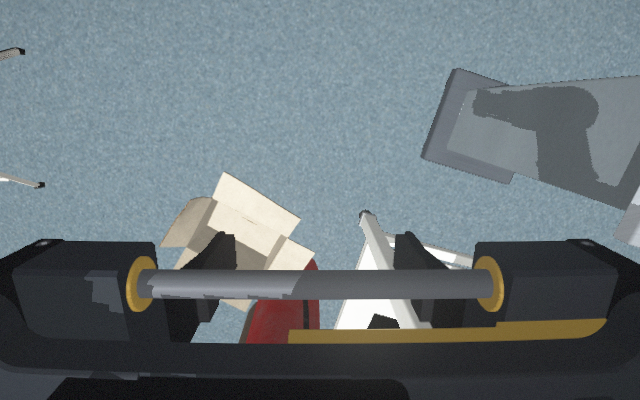

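Scene: the holder is at (315,245), the chip with its copper serpentine at (325,246), the latch at (285,235), the carton at (237,217), the jar at (318,212) and the tweezers at (404,270). There is also a purple chip-like thing at (272,203). The side view is mostly blocked by the arm. Next I'll zoom in and set up helpers.

```bash
cat > h.py <<'E'
import numpy as np,cv2
from station import r
def cal(n):
    c=r.get_calibration(n);f=200/np.tan(np.radians(c['vfov'])/2)
    K=np.array([[f,0,c['cx']],[0,f,c['cy']],[0,0,1]]);R=cv2.Rodrigues(np.array(c['rvec']))[0]
    return K,np.array(c['distortion']),R,np.array(c['tvec']).ravel()
def ray(C,px,z):
    K,D,R,t=C
    u=cv2.undistortPoints(np.array(px,float).reshape(-1,1,2),K,D).reshape(-1,2)
    d=np.c_[u,np.ones(len(u))]@R; o=-R.T@t
    s=(z-o[2])/d[:,2]; return o+s[:,None]*d
def proj(C,P):
    K,D,R,t=C
    return cv2.projectPoints(np.array(P,float).reshape(-1,1,3),cv2.Rodrigues(R)[0],t,K,D)[0].reshape(-1,2)
def crop(im,x0,y0,x1,y1,k,name):
    c=cv2.resize(im[y0:y1,x0:x1],None,fx=k,fy=k,interpolation=cv2.INTER_CUBIC);cv2.imwrite('pics/'+name,c)
E
python3 - <<'E'
from h import *
im=cv2.imread('pics/scene0.png');crop(im,220,180,420,300,4,'c0.png')
C=cal('scene');print(ray(C,[[257,246],[349,271],[375,243],[283,219]],.012), ray(C,[[237,217],[318,212],[404,270],[272,203]],0.0))
E
```

```text
[[ 0.4225002   0.00283274  0.012     ]
 [ 0.48080222 -0.19911868  0.012     ]
 [ 0.60132599 -0.17755799  0.012     ]
 [ 0.54387148  0.04400591  0.012     ]] [[ 0.49191801  0.14773666  0.        ]
 [ 0.64206989  0.02004417  0.        ]
 [ 0.57206492 -0.27043157  0.        ]
 [ 0.59984728  0.13779691  0.        ]]
```

View pics/c0.png

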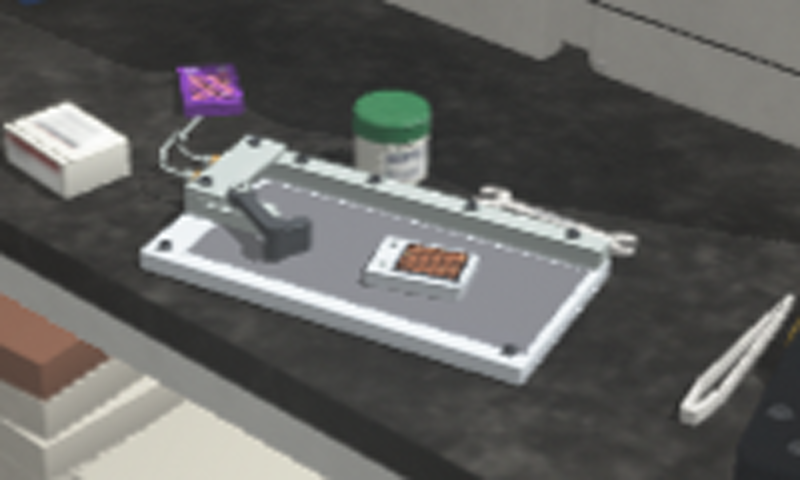

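Candidates: the metal chip on the bed at scene (325,246), and a purple look-alike on the bench at (272,203). I choose the metal one, which is on the bed, and the crop confirms a metal frame with a copper serpentine. Next I'll work out the wrist camera offset for an overhead look.

Run:
```python
from h import *
s=r.sense();K,D,R,t=cal('wrist');o=-R.T@t;T=s['ee_rot']
print('cam in tool',T.T@(o-s['tcp_pos']),'fwd in tool',T.T@R[2],'right',T.T@R[0])
for tgt in [[.44,-.11,.26]]:
    print((T.T@(np.array(tgt)-s['tcp_pos']))*100)
```

```text
cam in tool [-0.16245243  0.00060745 -0.07573546] fwd in tool [ 9.60888250e-01 -3.13413565e-04  2.76936224e-01] right [9.29749954e-05 9.99999668e-01 8.09120876e-04]
[-3.76713556 39.78451137 39.26646553]
```

Run:
```python
from h import *
s=r.sense();T=s['ee_rot'];C=cal('scene')
print((T.T@(np.array([.55,-.085,.24])-s['tcp_pos']))*100)
print(ray(C,[[362,190],[478,236],[330,308],[380,325]],0))
```

```text
[-1.76935085 39.15934844 50.53003635]
[[ 0.81602993  0.01337443  0.        ]
 [ 0.80056848 -0.32552901  0.        ]
 [ 0.38016089 -0.23373322  0.        ]
 [ 0.40262941 -0.3274674   0.        ]]
```

Request:
{"op": "play_rows", "data": {"plan": [[[-2,4,5,0,0,0],[-2,8,10,0,0,0],[-2,12,15,0,0,0],[-2,15,19,0,0,0],[-2,19,24,0,0,0]]], "hand": 0}}

```text
time_s: 0.78
tcp_pos: [0.3504, -0.3518, 0.2425]
ee_rot: [[0.0, -0.275, 0.961], [-0.0, 0.961, 0.275], [-1.0, -0.0, 0.0]]
wrist_force: [-0.1, -0.6, 0.2]
gripper_width: 0.516
```

Request:
{"op": "play_rows", "data": {"plan": [[[0,4,5,0,0,0],[0,8,10,0,0,0],[0,12,15,0,0,0],[0,16,20,0,0,0],[0,20,26,0,0,0]]]}}

```text
time_s: 1.4
tcp_pos: [0.5351, -0.0996, 0.2427]
ee_rot: [[0.0, -0.276, 0.961], [0.0, 0.961, 0.276], [-1.0, 0.0, 0.0]]
wrist_force: [0.4, -1.4, 0.4]
gripper_width: 0.015
```

Request:
{"op": "play_rows", "data": {"plan": [[[0,0,0,0,0,0],[0,0,0,0,0,0],[0,0,0,0,0,0]]]}}

```text
time_s: 1.78
tcp_pos: [0.5336, -0.1025, 0.2425]
ee_rot: [[-0.0, -0.274, 0.962], [-0.0, 0.962, 0.274], [-1.0, 0.0, -0.0]]
wrist_force: [-0.8, -0.3, -0.8]
gripper_width: 0.003
```

Run:
```python
from h import *
C=cal('wrist');im,d=r.capture('wrist');cv2.imwrite('pics/w1.png',im);np.save('pics/w1d.npy',d)
import pickle;pickle.dump(C,open('pics/w1.pkl','wb'));print(r.sense())
```

```text
{'time_s': 1.825, 'joints': array([ 6.21872513e+00,  1.32700303e+01, -9.20532258e+00,  9.33672644e-04,
       -6.75244867e+01, -8.03381282e+01]), 'joint_velocities': array([-0.09139169, -0.10055274,  0.20481692, -0.01743631,  0.08676061,
       -0.04770782]), 'effort': array([ 2.36057499e-01, -3.07202590e+01,  1.85488594e+01,  4.15291563e+00,
       -6.51553762e-02,  8.70079148e-04]), 'tcp_pos': array([ 0.53368535, -0.10259727,  0.24270883]), 'ee_rot': array([[ 4.41547120e-06, -2.73639503e-01,  9.61832325e-01],
       [-1.46658893e-05,  9.61832325e-01,  2.73639503e-01],
       [-1.00000000e+00, -1.53143737e-05,  2.33776284e-07]]), 'wrist_force': array([0.30603507, 0.0642225 , 1.60808208]), 'moment': array([ 0.02091578, -0.02019084, -0.01188979]), 'gripper_width': 0.0073201431176533075}
```

View pics/w1.png

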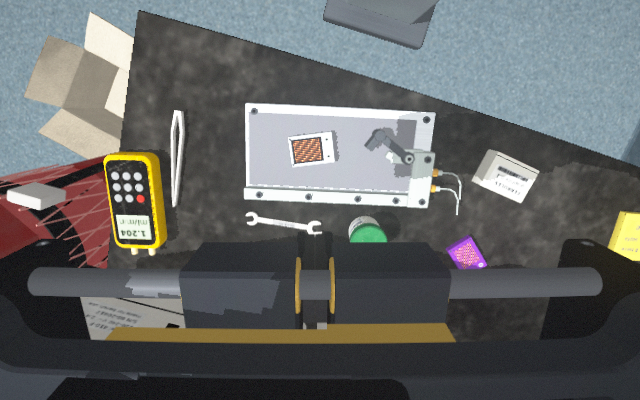

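The wrist view shows the holder clearly: corners about (247,103), (436,112), (429,208) and (244,198), chip at (312,150), latch elbow at (378,137), pivot at (409,158), rail along the bottom. I'll zoom in and measure.

Run:
```python
from h import *
im=cv2.imread('pics/w1.png');crop(im,235,92,445,217,3.8,'c1.png');crop(im,280,125,345,175,12,'c2.png')
```

```text
(no output)
```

View pics/c1.png

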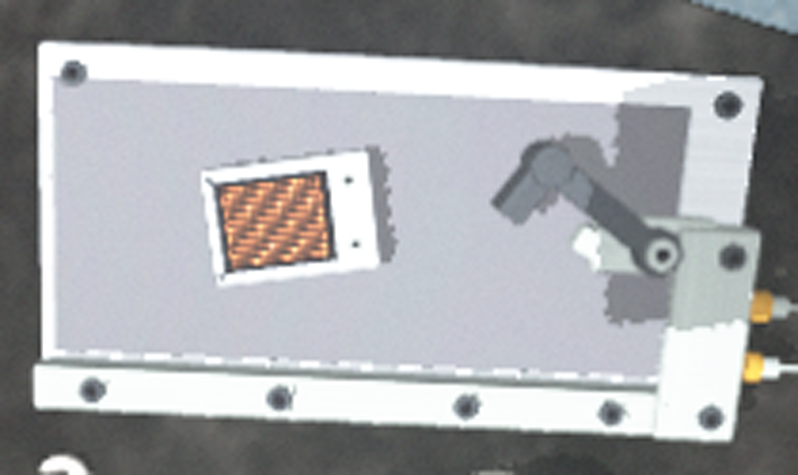

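View pics/c2.png

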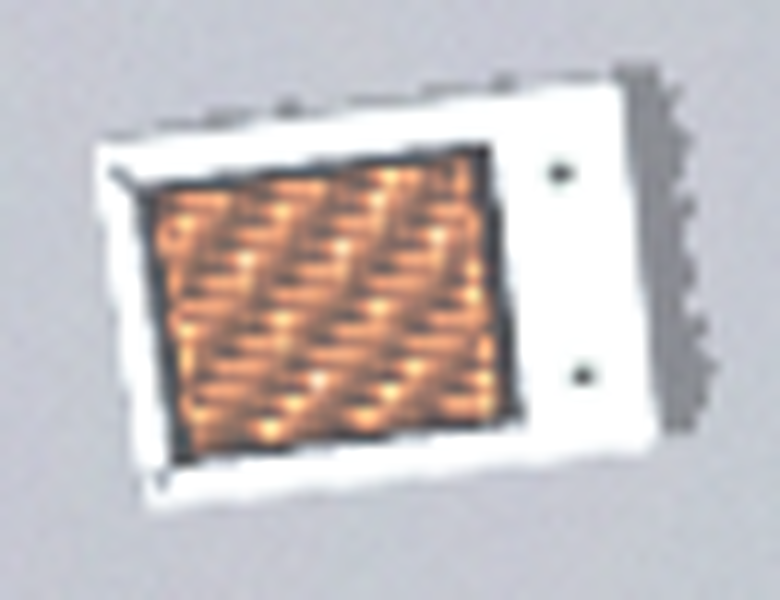

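```bash
cat >> h.py <<'E'
import pickle
def hf(): return pickle.load(open('pics/hold.pkl','rb'))
def toh(P):
    o,R=hf();return (np.asarray(P)-o)@R
def tow(p):
    o,R=hf();return o+np.asarray(p)@R.T
E
python3 - <<'E'
from h import *
C=pickle.load(open('pics/w1.pkl','rb'))
c1=lambda p:np.array(p,float)/3.8+[235,92]-.37
c2=lambda p:np.array(p,float)/12+[280,125]-.46
A,B=ray(C,c1([[40,42],[762,77]]),.012)
print(A,B,np.linalg.norm(A-B))
y=(B-A)/np.linalg.norm(B-A);x=np.array([y[1],-y[0],0]);R=np.c_[x,y,[0,0,1]]
o=(A+B)/2+.058*x;o[2]=0
print('yaw',np.degrees(np.arctan2(-y[0],y[1])),o)
pickle.dump((o,R),open('pics/hold.pkl','wb'))
np.set_printoptions(precision=4,suppress=True)
print('rail outer/inner top (expect x .056/.042)',toh(ray(C,c1([[35,408],[732,440],[35,362],[655,385]]),.025)))
print('stop lip front corners, z .029 (exp y .113 /.086)',toh(ray(C,c1([[758,232],[735,440],[655,438]]),.029)))
ch=ray(C,c2([[97,145],[617,82],[655,445],[150,510]]),.022);h=toh(ch);print('chip',h,h.mean(0))
print([np.linalg.norm(h[i]-h[(i+1)%4]) for i in range(4)])
print('ang',[np.degrees(np.arctan2(-(h[a]-h[b])[0],(h[a]-h[b])[1])) for a,b in((1,0),(2,3))])
e=toh(ray(C,c1([[550,163],[662,255]]),.034));print('elbow,pivot',e,np.linalg.norm(e[0]-e[1]))
d=np.load('pics/w1d.npy');print('depth chk')
E
```

```text
[ 0.47901004 -0.20204818  0.012     ] [0.42738025 0.0165427  0.012     ] 0.22460545007005794
yaw 13.28934999364029 [ 0.509642   -0.07942035  0.        ]
rail outer/inner top (expect x .056/.042) [[ 0.0559 -0.1126  0.025 ]
 [ 0.0567  0.1142  0.025 ]
 [ 0.0406 -0.1123  0.025 ]
 [ 0.0393  0.0865  0.025 ]]
stop lip front corners, z .029 (exp y .113 /.086) [[-0.0118  0.1114  0.029 ]
 [ 0.0554  0.1136  0.029 ]
 [ 0.0559  0.0875  0.029 ]]
chip [[-0.0216 -0.0608  0.022 ]
 [-0.0299 -0.0105  0.022 ]
 [ 0.0055 -0.0046  0.022 ]
 [ 0.0142 -0.0547  0.022 ]] [-0.0079 -0.0326  0.022 ]
[np.float64(0.050989078900217026), np.float64(0.035823859834604566), np.float64(0.050792866614659773), np.float64(0.036362215886188515)]
ang [np.float64(9.359797100510928), np.float64(9.966424931709566)]
elbow,pivot [[-0.0298  0.0439  0.034 ]
 [-0.0039  0.0809  0.034 ]] 0.04512210101936805
depth chk
```

Sizes and angles agree with the description: holder length 224.6 mm, rail edge at 56 mm, chip 51 x 36 mm at (-8,-33) mm turned 9.6°, latch about 35° open. Now I'll work out the shift to the −x side of the chip.

```bash
cat >> h.py <<'E'
np.set_printoptions(precision=4,suppress=True)
def go(x,y,z):
    "holder mm -> tool cm from the measured pose; also yaw error about tool x"
    s=r.sense();T=s['ee_rot'];o,R=hf()
    yaw=np.degrees(np.arctan2(-T[0,1],T[1,1]));hy=np.degrees(np.arctan2(-R[0,1],R[1,1]))
    ph=toh(s['tcp_pos'])*1000
    print('t',s['time_s'],'TCP holder mm',ph.round(1),'yaw',yaw.round(2),'turn x (10deg)',((yaw-hy)/10).round(3),'F',s['wrist_force']@R,'grip',s['gripper_width'])
    print('shift cm',(T.T@(tow(np.array([x,y,z])/1000)-s['tcp_pos'])*100).round(2))
E
python3 -c "
from h import *
go(-50,-30,70);go(-50,-30,15)"
```

```text
t 1.825 TCP holder mm [ 18.1 -28.1 242.7] yaw 15.88 turn x (10deg) 0.259 F [ 0.3126 -0.0078  1.6081] grip 0.0073201431176533075
shift cm [17.27  0.12 -6.81]
t 1.825 TCP holder mm [ 18.1 -28.1 242.7] yaw 15.88 turn x (10deg) 0.259 F [ 0.3126 -0.0078  1.6081] grip 0.0073201431176533075
shift cm [22.77  0.12 -6.81]
```

Request:
{"op": "play_rows", "data": {"plan": [[[4,0,-3,0.26,0,0],[9,0,-6.8,0.26,0,0],[14,0.1,-6.8,0.26,0,0],[17.3,0.1,-6.8,0.26,0,0],[17.3,0.1,-6.8,0.26,0,0]]], "hand": 0.15}}

```text
time_s: 2.45
tcp_pos: [0.4665, -0.1203, 0.0679]
ee_rot: [[-0.005, -0.23, 0.973], [-0.0, 0.973, 0.23], [-1.0, 0.001, -0.005]]
wrist_force: [0.2, 0.1, -0.0]
gripper_width: 0.148
```

```bash
python3 -c "
from h import *
go(-50,-30,15)
go(-50,-30,15)
im,d=r.capture('scene');crop(im,220,180,420,300,4,'c3.png')"
```

```text
t 2.45 TCP holder mm [-51.4 -29.8  67.9] yaw 13.27 turn x (10deg) -0.002 F [ 0.195   0.087  -0.0458] grip 0.14825409363553468
shift cm [ 5.29 -0.02  0.17]
t 2.45 TCP holder mm [-51.4 -29.8  67.9] yaw 13.27 turn x (10deg) -0.002 F [ 0.195   0.087  -0.0458] grip 0.14825409363553468
shift cm [ 5.29 -0.02  0.17]
```

View pics/c3.png

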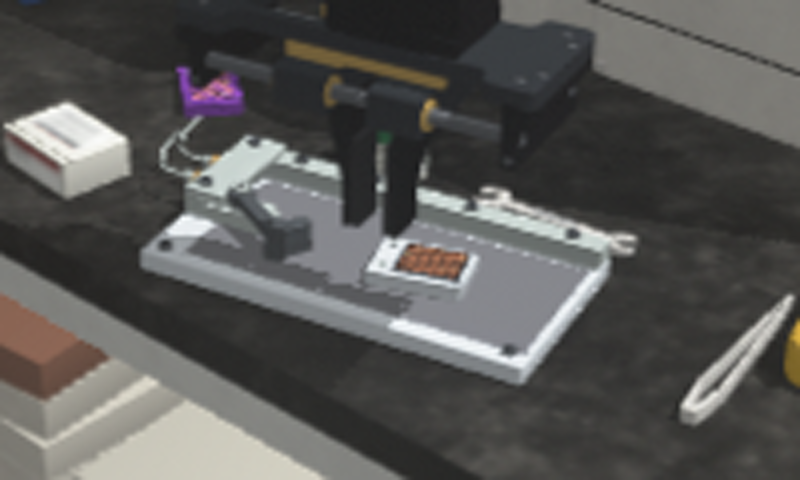

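Fingers (355,215) and (400,225) in the crop hang above the −x side, as planned. Descending.

Request:
{"op": "play_rows", "data": {"plan": [[[2,0,0,0,0,0],[4,0,0,0,0,0],[5.2,0,0,0,0,0],[5.2,0,0,0,0,0]]]}}

```text
time_s: 3.0
tcp_pos: [0.4692, -0.1195, 0.018]
ee_rot: [[0.001, -0.231, 0.973], [-0.0, 0.973, 0.231], [-1.0, -0.0, 0.001]]
wrist_force: [1.2, -0.1, 0.1]
gripper_width: 0.149
```

```bash
python3 -c "
from h import *
go(-35,-30,15)
im,d=r.capture('scene');crop(im,220,180,420,300,4,'c4.png')"
```

```text
t 3.0 TCP holder mm [-48.6 -29.7  18. ] yaw 13.37 turn x (10deg) 0.008 F [ 1.1401 -0.3687  0.0773] grip 0.14878575510086048
shift cm [ 0.3  -0.03  1.36]
```

View pics/c4.png

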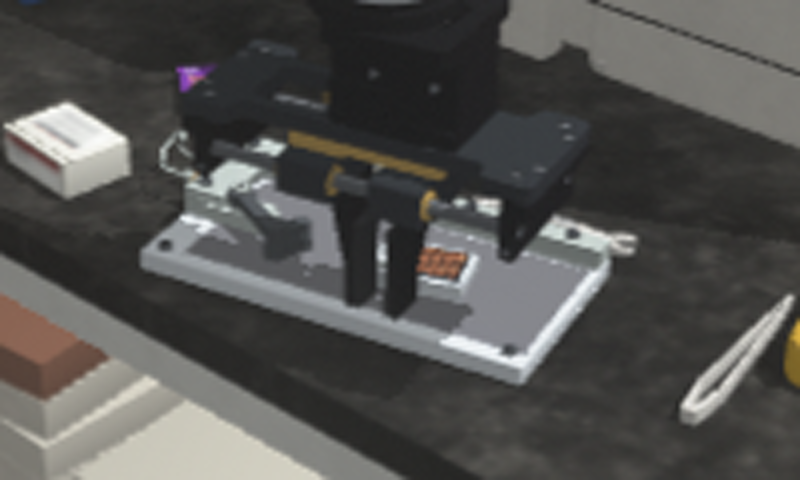

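The fingers are in front of (−x of) the chip and near the bed. Lowering 3 mm and pushing slowly to +x.

Request:
{"op": "play_rows", "data": {"plan": [[[0.3,0,0,0,0,0],[0.3,0,0.5,0,0,0],[0.3,0,1.0,0,0,0],[0.3,0,1.5,0,0,0],[0.3,0,2.0,0,0,0]]]}}

```text
time_s: 3.68
tcp_pos: [0.4884, -0.1146, 0.0145]
ee_rot: [[-0.0, -0.231, 0.973], [-0.0, 0.973, 0.231], [-1.0, 0.0, -0.0]]
wrist_force: [-1.2, 0.9, 1.4]
gripper_width: 0.151
```

Request:
{"op": "play_rows", "data": {"plan": [[[0,0,0.4,0,0,0],[0,0,0.8,0,0,0],[0,0,1.2,0,0,0],[0,0,1.6,0,0,0],[0,0,1.6,0,0,0]]]}}

```text
time_s: 4.3
tcp_pos: [0.5043, -0.1109, 0.0146]
ee_rot: [[0.001, -0.232, 0.973], [0.0, 0.973, 0.232], [-1.0, -0.0, 0.001]]
wrist_force: [-0.6, -0.2, 0.4]
gripper_width: 0.149
```

```bash
python3 -c "
from h import *
go(-4,-30,15)
im,d=r.capture('scene');crop(im,220,180,420,300,4,'c5.png')"
```

```text
t 4.3 TCP holder mm [-12.4 -29.4  14.6] yaw 13.39 turn x (10deg) 0.01 F [-0.6505 -0.0777  0.3844] grip 0.1488502946410097
shift cm [-0.04 -0.06  0.84]
```

View pics/c5.png

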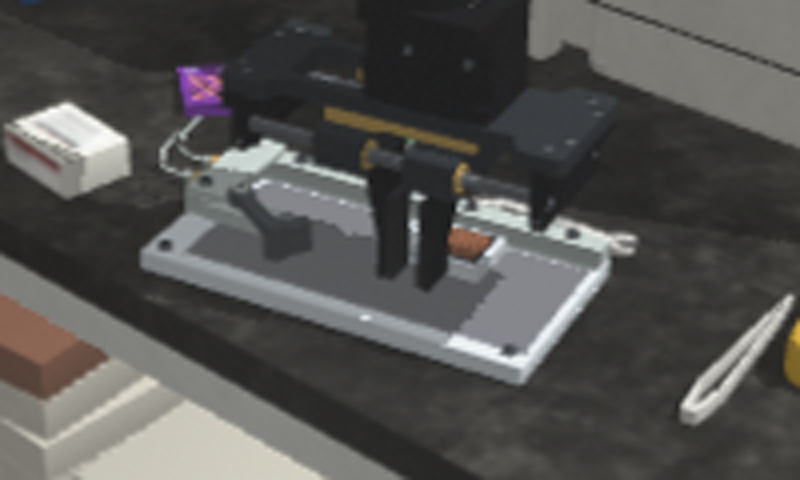

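The chip is moving with the fingers and squaring up. Continuing gently to the rail.

Request:
{"op": "play_rows", "data": {"plan": [[[0,0,0.3,0,0,0],[0,0,0.5,0,0,0],[0,0,0.7,0,0,0],[0,0,0.8,0,0,0],[0,0,0.8,0,0,0]]]}}

```text
time_s: 4.97
tcp_pos: [0.5112, -0.1092, 0.0145]
ee_rot: [[-0.001, -0.231, 0.973], [-0.0, 0.973, 0.231], [-1.0, 0.0, -0.001]]
wrist_force: [-0.4, -1.4, 1.1]
gripper_width: 0.154
```

```bash
python3 -c "
from h import *
go(-4,-30,15)
im,d=r.capture('scene');crop(im,260,190,400,280,5.5,'c6.png')"
```

```text
t 4.975 TCP holder mm [ -5.4 -29.4  14.5] yaw 13.37 turn x (10deg) 0.008 F [-0.715  -1.288   1.0795] grip 0.15370344324594662
shift cm [-0.05 -0.06  0.14]
```

View pics/c6.png

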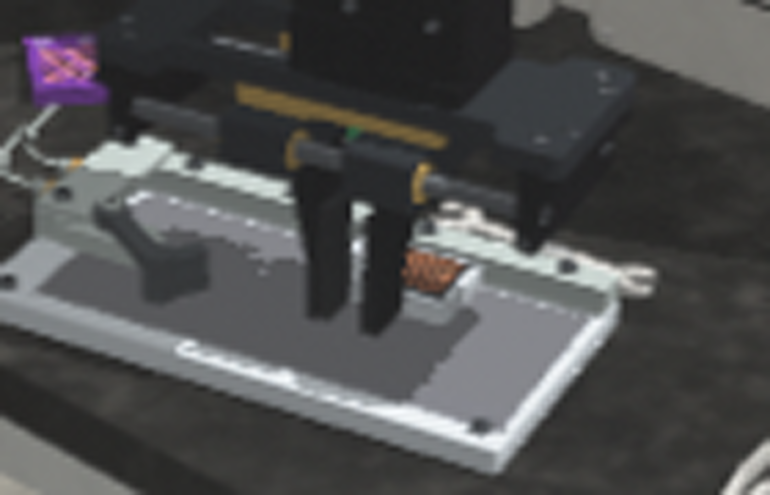

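Request:
{"op": "play_rows", "data": {"plan": [[[0,0,0.1,0,0,0],[0,0,0.2,0,0,0],[0,0,0.2,0,0,0]]]}}

```text
time_s: 5.4
tcp_pos: [0.5113, -0.1091, 0.0143]
ee_rot: [[-0.005, -0.231, 0.973], [-0.0, 0.973, 0.231], [-1.0, 0.001, -0.005]]
wrist_force: [-6.1, -0.9, 4.6]
gripper_width: 0.15
```

Request:
{"op": "play_rows", "data": {"plan": [[[0,0,0.1,0,0,0],[0,0,0.2,0,0,0],[0,0,0.2,0,0,0]]]}}

```text
time_s: 5.78
tcp_pos: [0.5113, -0.1091, 0.0141]
ee_rot: [[-0.009, -0.23, 0.973], [-0.001, 0.973, 0.23], [-1.0, 0.001, -0.009]]
wrist_force: [-8.2, -2.8, 5.8]
gripper_width: 0.151
```

The chip is against the rail (8.7 N, face stopped). I'll back off, lift, and look from above.

Request:
{"op": "play_rows", "data": {"plan": [[[0,0,-1,0,0,0],[0,0,-2,0,0,0],[-5,0,-2,0,0,0],[-10,-1,0,0,0,0],[-16,-4,3,0,0,0]]]}}

```text
time_s: 6.4
tcp_pos: [0.5488, -0.1365, 0.1677]
ee_rot: [[0.002, -0.233, 0.972], [0.0, 0.972, 0.233], [-1.0, -0.0, 0.002]]
wrist_force: [0.6, -0.3, -0.7]
gripper_width: 0.15
```

Request:
{"op": "play_rows", "data": {"plan": [[[0,-2,2,0,0,0],[0,-2,3,0,0,0],[0,-2,3,0,0,0]]], "hand": 0}}

```text
time_s: 6.78
tcp_pos: [0.5819, -0.1489, 0.1644]
ee_rot: [[-0.002, -0.231, 0.973], [0.0, 0.973, 0.231], [-1.0, 0.001, -0.002]]
wrist_force: [0.2, -0.1, 0.2]
gripper_width: 0.008
```

Run:
```python
from h import *
go(24,-95,15)
C=cal('wrist');im,d=r.capture('wrist');cv2.imwrite('pics/w2.png',im);pickle.dump(C,open('pics/w2.pkl','wb'))
p=proj(C,[tow([.024,-.03,.022]),tow([-.03,.044,.034])]);print(p)
x,y=p[0].astype(int);print(x-50,y-40);crop(im,max(x-50,0),max(y-40,0),x+50,y+35,8,'c7.png')
```

```text
t 6.775 TCP holder mm [ 54.3 -84.2 164.4] yaw 13.38 turn x (10deg) 0.009 F [ 0.1688 -0.1109  0.1587] grip 0.008337545201056427
shift cm [14.95 -1.09 -3.01]
[[371.1237 155.9745]
 [460.0157  97.2224]]
321 115
```

View pics/w2.png

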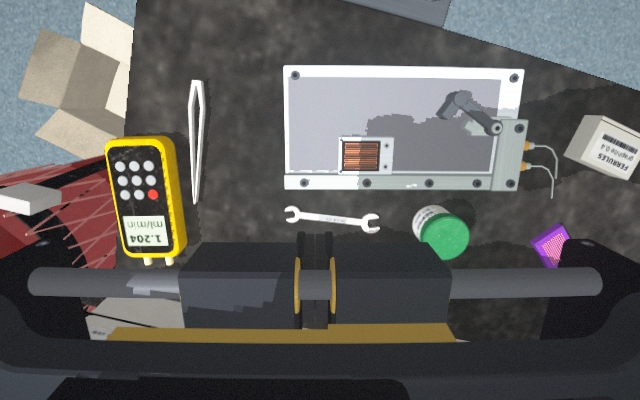

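View pics/c7.png

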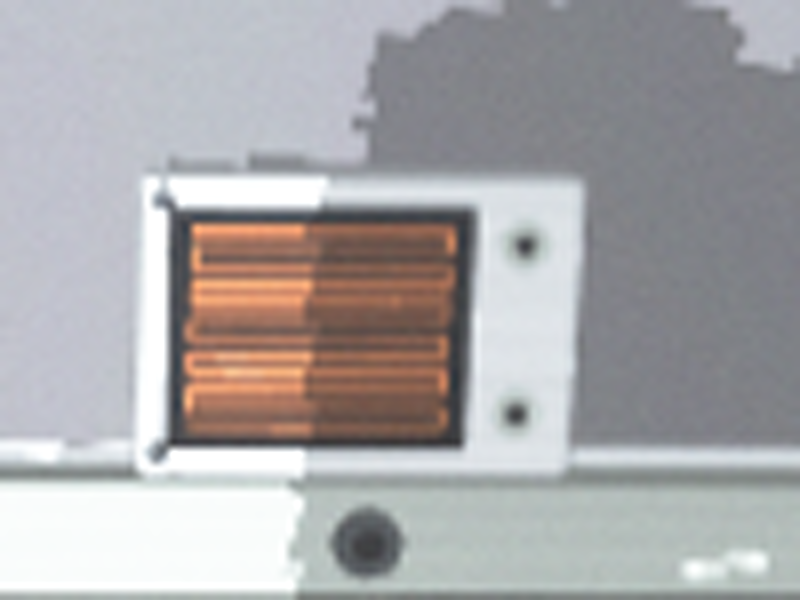

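Run:
```python
from h import *
C=pickle.load(open('pics/w2.pkl','rb'))
c=lambda p,o,k:np.array(p,float)/k+o-.5+.5/k
h=toh(ray(C,c([[145,178],[585,178],[568,472],[137,474]],[321,115],8),.022));print(h,h.mean(0))
print('ang',[np.degrees(np.arctan2(-(h[a]-h[b])[0],(h[a]-h[b])[1])) for a,b in((1,0),(2,3))])
print('rail outer',toh(ray(C,[[285,188],[520,190]],.025)))
```

```text
[[ 0.0061 -0.0611  0.022 ]
 [ 0.0059 -0.0097  0.022 ]
 [ 0.0409 -0.0094  0.022 ]
 [ 0.0413 -0.0614  0.022 ]] [ 0.0236 -0.0354  0.022 ]
ang [np.float64(0.21881388846903518), np.float64(0.3780833046933522)]
rail outer [[ 0.0546 -0.112   0.025 ]
 [ 0.0562  0.1188  0.025 ]]
```

The chip is square (0.3°) at x=23.6, y=−35.4 mm, so step 1 is met. Now I'll go behind it, at its −y end (y=−61).

Request:
{"op": "play_rows", "data": {"plan": [[[4,-0.4,-2.5,0,0,0],[8,-0.4,-3,0,0,0],[12,-0.4,-3,0,0,0],[14,-0.4,-3,0,0,0],[14,-0.4,-3,0,0,0]]]}}

```text
time_s: 7.45
tcp_pos: [0.5518, -0.1597, 0.0238]
ee_rot: [[-0.005, -0.232, 0.973], [0.0, 0.973, 0.232], [-1.0, 0.001, -0.005]]
wrist_force: [-0.0, 0.1, 0.3]
gripper_width: 0.005
```

Run:
```python
from h import *
go(23,-78,15)
im,d=r.capture('scene');crop(im,260,190,400,280,5.5,'c8.png')
```

```text
t 7.45 TCP holder mm [ 22.5 -87.9  23.8] yaw 13.4 turn x (10deg) 0.011 F [-0.0132  0.1312  0.2703] grip 0.005336819344107747
shift cm [0.88 0.98 0.05]
```

View pics/c8.png

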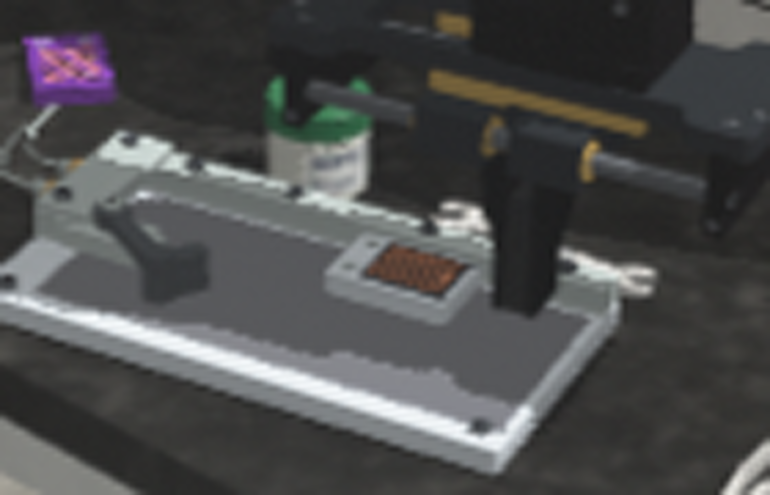

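The fingers are shut behind the chip's end and the rail side is clear. Descending and pushing along +y.

Request:
{"op": "play_rows", "data": {"plan": [[[0.6,0,0,0,0,0],[0.8,0.3,0.1,0,0,0],[0.8,0.8,0.1,0,0,0],[0.8,1.3,0.1,0,0,0],[0.8,1.8,0.1,0,0,0]]]}}

```text
time_s: 8.12
tcp_pos: [0.5509, -0.1421, 0.0178]
ee_rot: [[0.0, -0.232, 0.973], [-0.0, 0.973, 0.232], [-1.0, -0.0, 0.0]]
wrist_force: [0.5, 0.1, 0.0]
gripper_width: 0.01
```

Request:
{"op": "play_rows", "data": {"plan": [[[0,0.5,0.02,0,0,0],[0,1,0.03,0,0,0],[0,1.5,0.04,0,0,0],[0,2.0,0.05,0,0,0],[0,2.0,0.05,0,0,0]]]}}

```text
time_s: 8.75
tcp_pos: [0.5467, -0.1224, 0.0176]
ee_rot: [[0.0, -0.232, 0.973], [0.0, 0.973, 0.232], [-1.0, 0.0, 0.0]]
wrist_force: [-0.1, -0.4, 0.6]
gripper_width: 0.011
```

Run:
```python
from h import *
go(24,25,15)
im,d=r.capture('scene');crop(im,260,190,400,280,5.5,'c9.png')
im,d=r.capture('wrist');cv2.imwrite('pics/w3.png',im)
```

```text
t 8.75 TCP holder mm [ 26.2 -50.4  17.6] yaw 13.4 turn x (10deg) 0.011 F [-0.1648 -0.326   0.5612] grip 0.011205426239207927
shift cm [ 0.26  7.54 -0.2 ]
```

View pics/c9.png

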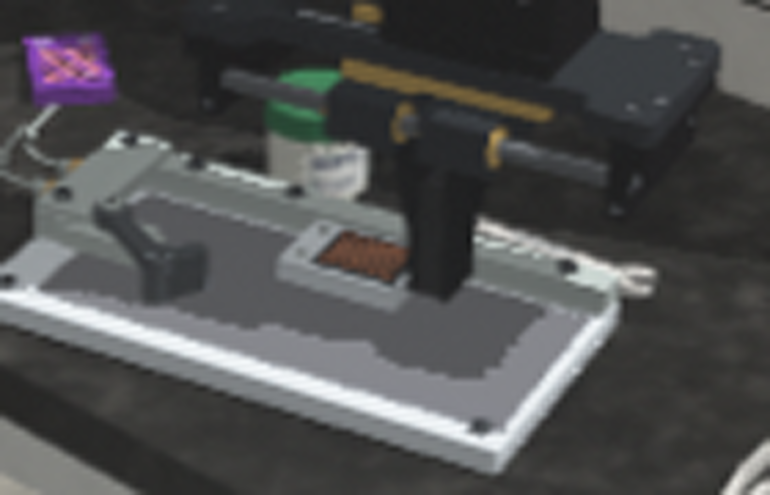

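View pics/w3.png

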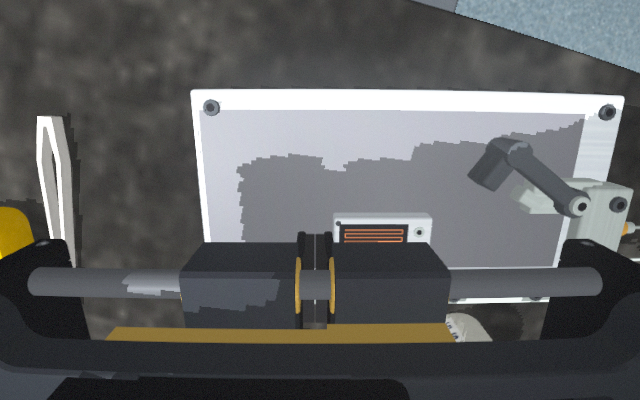

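The wrist view shows the chip's −x edge at (335,214)–(432,214), so I can track it live. Measuring.

Run:
```python
from h import *
C=cal('wrist');im=cv2.imread('pics/w3.png');crop(im,320,195,450,245,6,'c10.png')
print(toh(ray(C,[[334.5,214],[432,214],[432,240]],.022)))
```

```text
[[ 0.0042 -0.0399  0.022 ]
 [ 0.0042  0.0108  0.022 ]
 [ 0.0188  0.0123  0.022 ]]
```

View pics/c10.png

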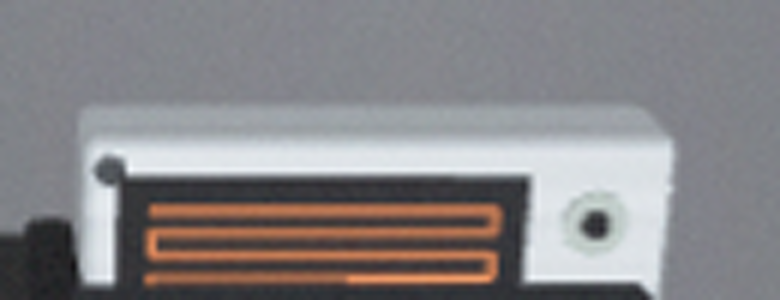

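The chip is still square at x≈6 mm (left edge), and the fingers touch its end with an 11 mm offset, so the final TCP y is about 31 mm. I'll back off 2 mm, lower 2.5 mm, recentre and go on.

Request:
{"op": "play_rows", "data": {"plan": [[[0,-0.2,-0.1,0,0,0],[0.25,-0.2,-0.2,0,0,0],[0.25,0.2,-0.2,0,0,0],[0.25,0.6,-0.2,0,0,0],[0.25,1.0,-0.2,0,0,0]]]}}

```text
time_s: 9.48
tcp_pos: [0.5423, -0.1134, 0.0151]
ee_rot: [[-0.0, -0.231, 0.973], [-0.0, 0.973, 0.231], [-1.0, 0.0, -0.0]]
wrist_force: [-0.6, -0.1, -0.3]
gripper_width: 0.006
```

Request:
{"op": "play_rows", "data": {"plan": [[[0,0.5,0,0,0,0],[0,1,0,0,0,0],[0,1.5,0,0,0,0],[0,2.0,0,0,0,0],[0,2.0,0,0,0,0]]]}}

```text
time_s: 10.1
tcp_pos: [0.5379, -0.0938, 0.0151]
ee_rot: [[0.0, -0.232, 0.973], [0.0, 0.973, 0.232], [-1.0, 0.0, 0.0]]
wrist_force: [-0.7, 0.4, 0.4]
gripper_width: 0.011
```

Run:
```python
from h import *
go(24,31,15)
C=cal('wrist');im,d=r.capture('wrist');cv2.imwrite('pics/w4.png',im);crop(im,320,120,640,300,2.5,'c11.png')
print(proj(C,tow([[.006,-.02,.022],[.006,.03,.022]])))
```

```text
t 10.1 TCP holder mm [ 24.2 -20.4  15.1] yaw 13.41 turn x (10deg) 0.012 F [-0.542   0.5544  0.4289] grip 0.010987867723289926
shift cm [ 0.01  5.15 -0.  ]
[[314.468  222.7079]
 [411.7093 222.7157]]
```

View pics/c11.png

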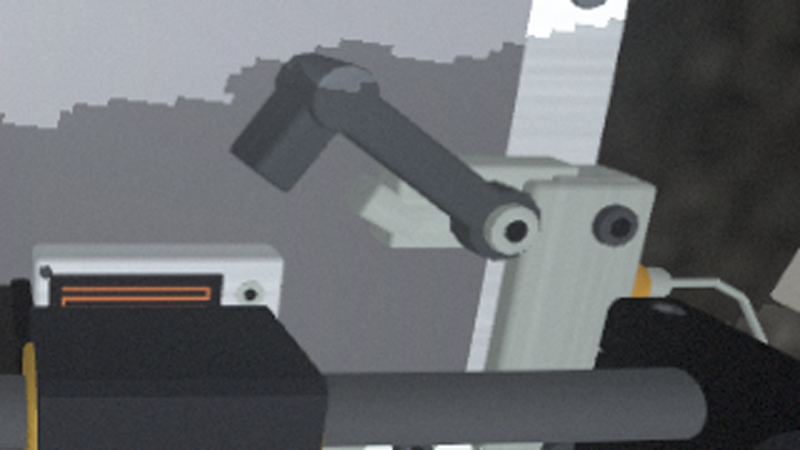

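The edge is at row ~222 against a predicted 222.7, so the chip is still along the rail. Continuing.

Request:
{"op": "play_rows", "data": {"plan": [[[0,0.5,0,0,0,0],[0,1,0,0,0,0],[0,1.5,0,0,0,0],[0,2.0,0,0,0,0],[0,2.3,0,0,0,0]]]}}

```text
time_s: 10.78
tcp_pos: [0.5325, -0.0714, 0.0151]
ee_rot: [[0.0, -0.232, 0.973], [-0.0, 0.973, 0.232], [-1.0, -0.0, 0.0]]
wrist_force: [-0.5, -1.1, 0.8]
gripper_width: 0.007
```

Run:
```python
from h import *
go(24,31,15)
C=cal('wrist');im,d=r.capture('wrist');cv2.imwrite('pics/w5.png',im);crop(im,320,120,640,300,2.5,'c12.png')
print(proj(C,tow([[.006,-.02,.022],[.006,.03,.022]])))
```

```text
t 10.775 TCP holder mm [24.1  2.5 15.1] yaw 13.4 turn x (10deg) 0.011 F [-0.7589 -0.915   0.8344] grip 0.006620811846329967
shift cm [ 0.01  2.85 -0.  ]
[[269.6499 222.8474]
 [367.223  222.9348]]
```

View pics/c12.png

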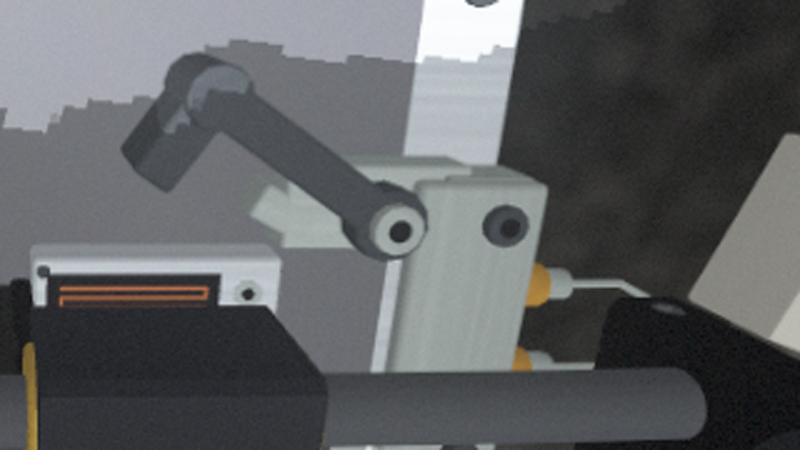

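Square and about to enter the pocket, with its edge clear of the guide. Continuing slower.

Request:
{"op": "play_rows", "data": {"plan": [[[0,0.4,0,0,0,0],[0,0.8,0,0,0,0],[0,1.2,0,0,0,0],[0,1.6,0,0,0,0],[0,2.0,0,0,0,0]]]}}

```text
time_s: 11.45
tcp_pos: [0.5278, -0.0521, 0.0151]
ee_rot: [[0.0, -0.231, 0.973], [0.0, 0.973, 0.231], [-1.0, 0.0, 0.0]]
wrist_force: [0.1, -0.2, 0.2]
gripper_width: 0.005
```

Run:
```python
from h import *
go(24,31,15)
C=cal('wrist');im,d=r.capture('wrist');cv2.imwrite('pics/w6.png',im);crop(im,320,120,640,300,2.5,'c13.png')
```

```text
t 11.45 TCP holder mm [24.  22.4 15.1] yaw 13.37 turn x (10deg) 0.008 F [ 0.0864 -0.2     0.2492] grip 0.004821918241795778
shift cm [0.01 0.86 0.  ]
```

View pics/c13.png

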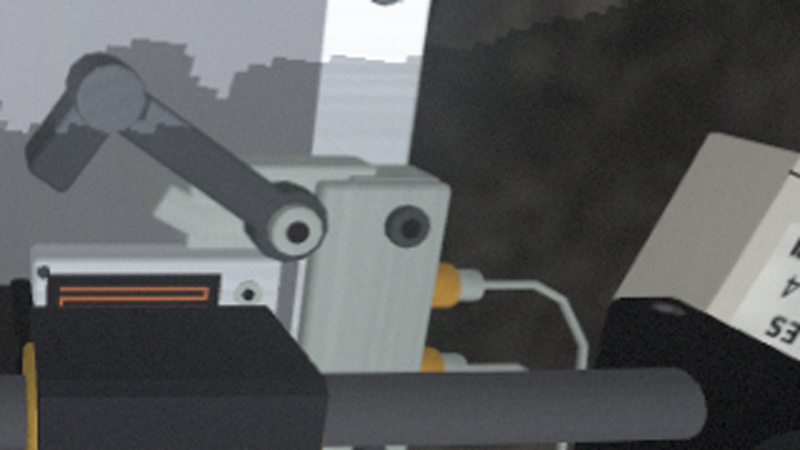

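In the pocket and straight. Last 9 mm, slowly, until it meets the stop.

Request:
{"op": "play_rows", "data": {"plan": [[[0,0.3,0,0,0,0],[0,0.5,0,0,0,0],[0,0.7,0,0,0,0],[0,0.8,0,0,0,0],[0,0.8,0,0,0,0]]]}}

```text
time_s: 12.12
tcp_pos: [0.526, -0.0445, 0.0151]
ee_rot: [[-0.0, -0.231, 0.973], [0.0, 0.973, 0.231], [-1.0, 0.0, -0.0]]
wrist_force: [-0.8, 0.1, -1.3]
gripper_width: 0.002
```

Request:
{"op": "play_rows", "data": {"plan": [[[0,0.1,0,0,0,0],[0,0.2,0,0,0,0],[0,0.2,0,0,0,0]]]}}

```text
time_s: 12.5
tcp_pos: [0.5256, -0.0426, 0.0151]
ee_rot: [[-0.0, -0.231, 0.973], [0.0, 0.973, 0.231], [-1.0, 0.0, -0.0]]
wrist_force: [-0.5, 0.5, -0.1]
gripper_width: 0.009
```

Request:
{"op": "play_rows", "data": {"plan": [[[0,0.1,0,0,0,0],[0,0.2,0,0,0,0],[0,0.2,0,0,0,0]]]}}

```text
time_s: 12.88
tcp_pos: [0.5252, -0.0415, 0.0152]
ee_rot: [[-0.0, -0.231, 0.973], [-0.001, 0.973, 0.231], [-1.0, -0.001, -0.0]]
wrist_force: [1.4, -4.6, -0.3]
gripper_width: 0.005
```

Run:
```python
from h import *
go(24,31,15)
C=cal('wrist');im,d=r.capture('wrist');cv2.imwrite('pics/w7.png',im);crop(im,320,120,640,300,2.5,'c14.png')
```

```text
t 12.875 TCP holder mm [23.8 33.3 15.2] yaw 13.38 turn x (10deg) 0.009 F [ 0.2807 -4.7763 -0.2743] grip 0.004571856926291427
shift cm [ 0.02 -0.23  0.02]
```

View pics/c14.png

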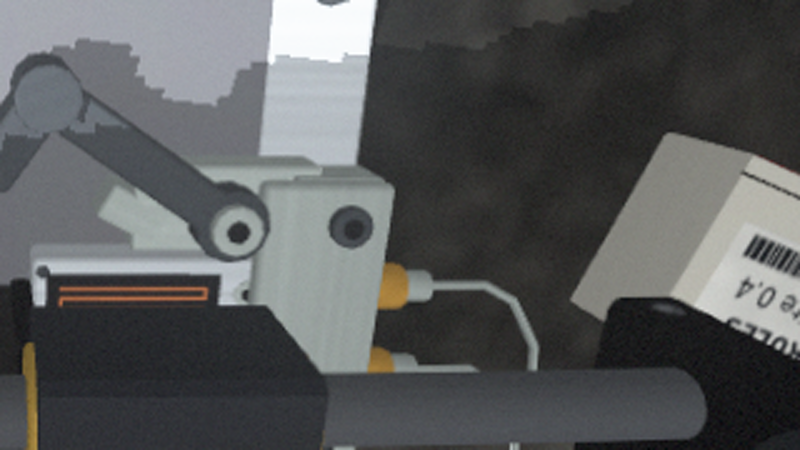

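There are 4.8 N against the stop, with the ports now under the lip. A slight further press to seat it.

Request:
{"op": "play_rows", "data": {"plan": [[[0,0.1,0,0,0,0],[0,0.2,0,0,0,0],[0,0.2,0,0,0,0]]]}}

```text
time_s: 13.3
tcp_pos: [0.5252, -0.0413, 0.0155]
ee_rot: [[0.0, -0.232, 0.973], [-0.003, 0.973, 0.232], [-1.0, -0.003, -0.0]]
wrist_force: [3.5, -13.2, -0.4]
gripper_width: 0.009
```

Request:
{"op": "play_rows", "data": {"plan": [[[0,-0.5,0,0,0,0],[0,-1.5,0,0,0,0],[-3,-2,0,0,0,0],[-8,-2,2,0,0,0],[-14,-2,4,0,0,0]]]}}

```text
time_s: 13.92
tcp_pos: [0.5676, -0.0491, 0.1552]
ee_rot: [[-0.002, -0.231, 0.973], [0.0, 0.973, 0.231], [-1.0, 0.001, -0.002]]
wrist_force: [1.1, 0.1, -0.9]
gripper_width: 0.004
```

Request:
{"op": "play_rows", "data": {"plan": [[[0,0,0,0,0,0],[0,0,0,0,0,0]]]}}

```text
time_s: 14.18
tcp_pos: [0.5674, -0.0489, 0.154]
ee_rot: [[-0.001, -0.231, 0.973], [0.001, 0.973, 0.231], [-1.0, 0.001, -0.0]]
wrist_force: [-1.0, 0.3, 0.3]
gripper_width: 0.004
```

Run:
```python
from h import *
go(-56,36,70)
C=cal('wrist');im,d=r.capture('wrist');cv2.imwrite('pics/w8.png',im);pickle.dump(C,open('pics/w8.pkl','wb'))
p=proj(C,[tow([.024,.06,.022])])[0].astype(int);print(p-[60,60]);crop(im,p[0]-60,max(p[1]-60,0),p[0]+70,p[1]+40,6,'c15.png')
```

```text
t 14.175 TCP holder mm [ 63.2  16.4 154. ] yaw 13.35 turn x (10deg) 0.006 F [-0.8604  0.5438  0.3107] grip 0.004078552900005182
shift cm [  8.41   1.96 -11.92]
[301  87]
```

View pics/c15.png

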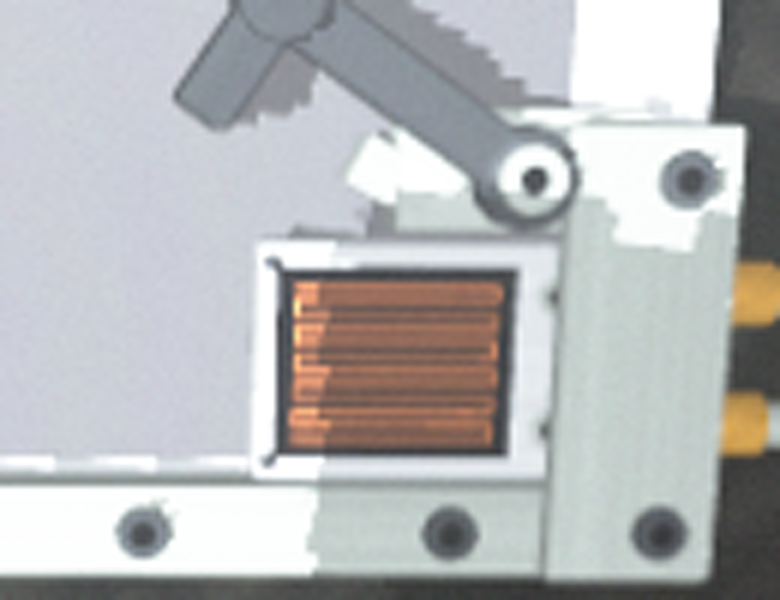

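Run:
```python
from h import *
C=pickle.load(open('pics/w8.pkl','rb'))
c=lambda p:np.array(p,float)/6+[301,87]-.42
print('chip -y corners (exp x 6/42, y 42)',toh(ray(C,c([[258,240],[250,476],[560,242]]),.022)))
print('rail/stop outer corner (56,113)',toh(ray(C,c([[708,582],[548,580]]),.029)))
print('pivot',toh(ray(C,c([[536,180],[287,0]]),.034)))
go(-56,36,70)
```

```text
chip -y corners (exp x 6/42, y 42) [[0.0052 0.0429 0.022 ]
 [0.0408 0.0426 0.022 ]
 [0.0053 0.0881 0.022 ]]
rail/stop outer corner (56,113) [[0.0557 0.1125 0.029 ]
 [0.0555 0.0878 0.029 ]]
pivot [[-0.0041  0.0812  0.034 ]
 [-0.0283  0.0452  0.034 ]]
t 14.225 TCP holder mm [ 62.6  16.4 153.2] yaw 13.36 turn x (10deg) 0.007 F [-0.332  -0.2327 -0.6766] grip 0.004395342938810968
shift cm [  8.35   1.96 -11.84]
```

The chip is home (edges measured within 1 mm of expected, square). Elbow is at (−29,45) mm, still open. Moving to its −x side.

Request:
{"op": "play_rows", "data": {"plan": [[[0,1,-4,0,0,0],[2,2,-8,0,0,0],[6,2.3,-11.7,0,0,0],[10,2.3,-11.8,0,0,0],[10,2.3,-11.8,0,0,0]]]}}

```text
time_s: 14.85
tcp_pos: [0.4443, -0.0547, 0.0516]
ee_rot: [[-0.009, -0.231, 0.973], [-0.002, 0.973, 0.231], [-1.0, 0.0, -0.009]]
wrist_force: [0.0, -0.1, 0.5]
gripper_width: 0.007
```

Run:
```python
from h import *
go(-54,40,21)
im,d=r.capture('scene');crop(im,240,180,380,280,5.5,'c16.png')
```

```text
t 14.85 TCP holder mm [-58.   39.1  51.6] yaw 13.36 turn x (10deg) 0.007 F [-0.0198 -0.1067  0.5189] grip 0.006578249113390977
shift cm [3.05 0.09 0.42]
```

View pics/c16.png

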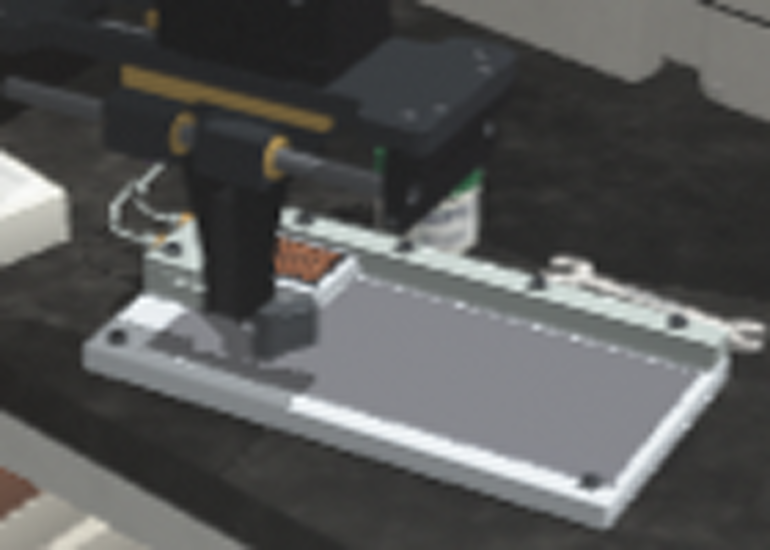

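Request:
{"op": "play_rows", "data": {"plan": [[[1,0,0,0,0,0],[2.2,0,0,0,0,0],[3.1,0,0,0,0,0],[3.1,0,0,0,0,0]]]}}

```text
time_s: 15.4
tcp_pos: [0.4473, -0.054, 0.0227]
ee_rot: [[-0.002, -0.231, 0.973], [-0.0, 0.973, 0.231], [-1.0, 0.0, -0.002]]
wrist_force: [0.5, 1.4, -0.2]
gripper_width: 0.007
```

Run:
```python
from h import *
go(-22,34,21)
im,d=r.capture('scene');crop(im,240,180,380,280,5.5,'c17.png')
```

```text
t 15.4 TCP holder mm [-54.8  39.   22.7] yaw 13.37 turn x (10deg) 0.008 F [ 0.7542  1.2334 -0.2323] grip 0.007321523233478209
shift cm [ 0.16 -0.51  3.28]
```

View pics/c17.png

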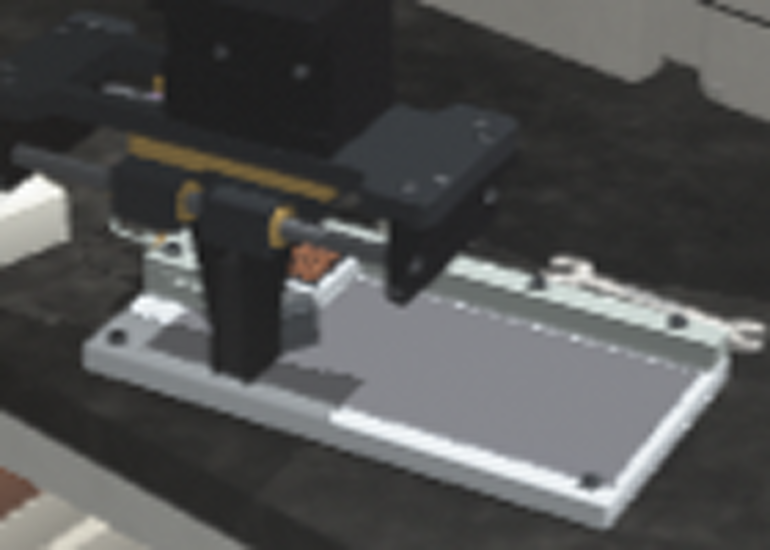

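The finger is in front of the elbow. Pushing it shut along its arc.

Request:
{"op": "play_rows", "data": {"plan": [[[0.1,0,0.6,0,0,0],[0.1,-0.05,1.0,0,0,0],[0.1,-0.1,1.4,0,0,0],[0.1,-0.15,1.8,0,0,0],[0.1,-0.2,2.2,0,0,0]]]}}

```text
time_s: 16.08
tcp_pos: [0.4701, -0.0507, 0.0224]
ee_rot: [[0.0, -0.231, 0.973], [0.0, 0.973, 0.231], [-1.0, -0.0, 0.0]]
wrist_force: [-1.5, -1.1, -0.4]
gripper_width: 0.009
```

Request:
{"op": "play_rows", "data": {"plan": [[[0,-0.1,0.3,0,0,0],[0,-0.2,0.6,0,0,0],[0,-0.25,0.8,0,0,0],[0,-0.3,1.0,0,0,0],[0,-0.3,1.0,0,0,0]]]}}

```text
time_s: 16.7
tcp_pos: [0.4805, -0.0513, 0.0224]
ee_rot: [[0.001, -0.231, 0.973], [0.0, 0.973, 0.231], [-1.0, -0.0, 0.001]]
wrist_force: [-0.8, 0.1, -0.5]
gripper_width: 0.004
```

Run:
```python
from h import *
go(-22,34,21)
im,d=r.capture('scene');crop(im,240,180,380,280,5.5,'c18.png')
```

```text
t 16.7 TCP holder mm [-21.9  34.1  22.4] yaw 13.38 turn x (10deg) 0.009 F [-0.7544  0.3036 -0.5381] grip 0.003971190119437992
shift cm [ 0.14 -0.01 -0.01]
```

View pics/c18.png

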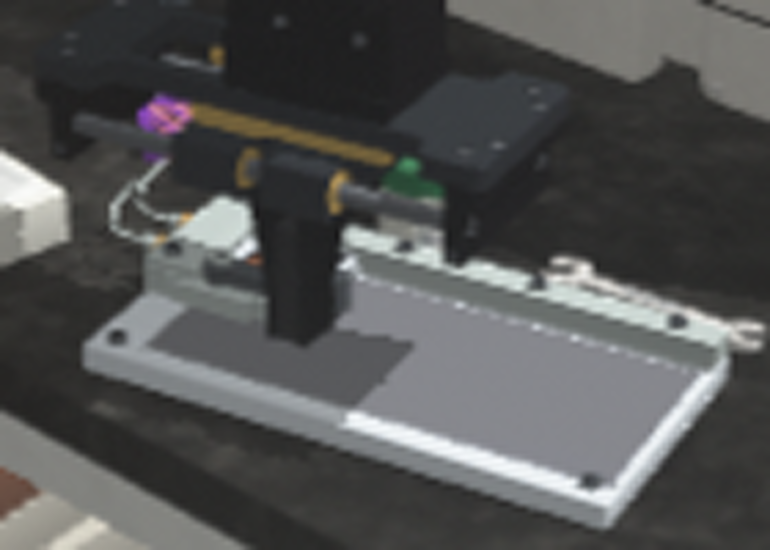

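The latch has followed and is near shut, with no hard-stop force yet. Pushing in small steps.

Request:
{"op": "play_rows", "data": {"plan": [[[0,0,0.1,0,0,0],[0,0,0.2,0,0,0],[0,0,0.2,0,0,0]]]}}

```text
time_s: 17.12
tcp_pos: [0.4817, -0.0511, 0.0223]
ee_rot: [[-0.001, -0.231, 0.973], [-0.0, 0.973, 0.231], [-1.0, 0.0, -0.001]]
wrist_force: [-2.0, -0.4, 0.8]
gripper_width: 0.004
```

Request:
{"op": "play_rows", "data": {"plan": [[[0,0,0.1,0,0,0],[0,0,0.2,0,0,0],[0,0,0.2,0,0,0]]]}}

```text
time_s: 17.5
tcp_pos: [0.4822, -0.0509, 0.022]
ee_rot: [[-0.004, -0.231, 0.973], [-0.001, 0.973, 0.231], [-1.0, 0.0, -0.004]]
wrist_force: [-3.7, -1.6, 2.8]
gripper_width: 0.006
```

Request:
{"op": "play_rows", "data": {"plan": [[[0,0,0.1,0,0,0],[0,0,0.3,0,0,0],[0,0,0.3,0,0,0],[0,0,0.3,0,0,0]]]}}

```text
time_s: 18.0
tcp_pos: [0.4825, -0.0507, 0.0216]
ee_rot: [[-0.009, -0.23, 0.973], [-0.001, 0.973, 0.23], [-1.0, 0.001, -0.009]]
wrist_force: [-8.9, -1.3, 4.5]
gripper_width: 0.005
```

Request:
{"op": "play_rows", "data": {"plan": [[[0,0,-1,0,0,0],[0,0,-3,0,0,0],[-5,0,-3,0,0,0],[-10,0,1,0,0,0],[-14,-1,6,0,0,0]]]}}

```text
time_s: 18.62
tcp_pos: [0.5471, -0.0451, 0.1636]
ee_rot: [[0.007, -0.233, 0.973], [0.001, 0.973, 0.233], [-1.0, -0.001, 0.007]]
wrist_force: [1.7, -0.2, -1.0]
gripper_width: 0.001
```

Request:
{"op": "play_rows", "data": {"plan": [[[0,0,3,0,0,0],[0,0,3,0,0,0],[0,0,3,0,0,0]]]}}

```text
time_s: 19.0
tcp_pos: [0.5735, -0.0387, 0.1596]
ee_rot: [[-0.0, -0.231, 0.973], [0.0, 0.973, 0.231], [-1.0, 0.0, -0.0]]
wrist_force: [0.4, 0.0, -0.5]
gripper_width: 0.005
```

Run:
```python
from h import *
go(0,0,0)
C=cal('wrist');im,d=r.capture('wrist');cv2.imwrite('pics/w9.png',im);pickle.dump(C,open('pics/w9.pkl','wb'))
p=proj(C,[tow([.024,.06,.022])])[0].astype(int);print(p-[60,60]);crop(im,p[0]-60,max(p[1]-60,0),p[0]+70,p[1]+40,6,'c19.png')
```

```text
t 19.0 TCP holder mm [ 71.5  24.9 159.6] yaw 13.37 turn x (10deg) 0.008 F [ 0.402  -0.0817 -0.5365] grip 0.004707036340601052
shift cm [15.96 -2.48 -7.16]
[292  77]
```

View pics/c19.png

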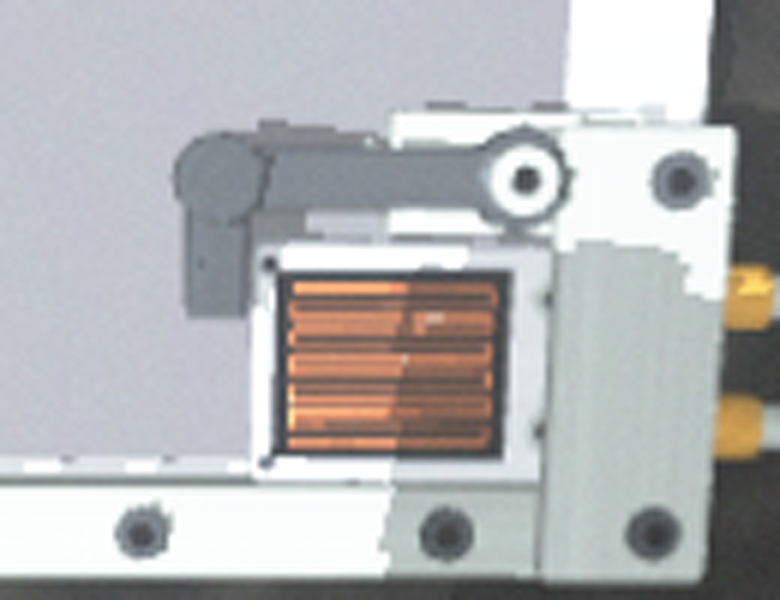

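View pics/w9.png

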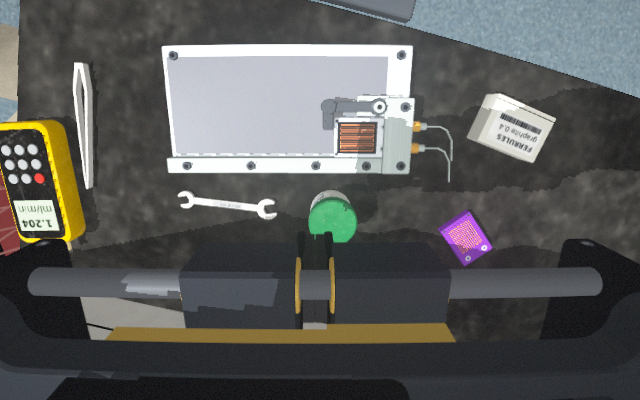

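Run:
```python
from h import *
C=pickle.load(open('pics/w9.pkl','rb'));C1=pickle.load(open('pics/w1.pkl','rb'))
c=lambda p:np.array(p,float)/6+[292,77]-.42
h=toh(ray(C,c([[252,244],[250,480]]),.022));print('chip -y corners (6/42,42)',h)
e=toh(ray(C,c([[218,180],[526,180]]),.034));v=e[0]-e[1];print('elbow,pivot',e,'latch rad',np.arctan2(-v[0],-v[1]))
print('stop outer corner',toh(ray(C,c([[702,582],[545,580]]),.029)))
# bystanders before/after
print('jar', toh(ray(C1,[[370,234]],.045)),toh(ray(C,[[332,221]],.045)))
print('wrench ends', toh(ray(C1,[[249,218],[318,228]],.0)),toh(ray(C,[[182,201],[273,209]],0.)))
print('tweezers', toh(ray(C1,[[179,111],[176,206]],.0)),toh(ray(C,[[82,63],[88,188]],0.)))
print('box', toh(ray(C1,[[494,151],[539,178]],.024)),toh(ray(C,[[494,94],[556,124]],0.024)))
```

```text
chip -y corners (6/42,42) [[0.0056 0.0426 0.022 ]
 [0.0413 0.0428 0.022 ]]
elbow,pivot [[-0.0037  0.0369  0.034 ]
 [-0.0039  0.0811  0.034 ]] latch rad -0.004063874160966368
stop outer corner [[0.0559 0.1125 0.029 ]
 [0.0556 0.0881 0.029 ]]
jar [[0.0869 0.0421 0.045 ]] [[0.0967 0.0413 0.045 ]]
wrench ends [[ 0.0894 -0.1115  0.    ]
 [ 0.0994 -0.0192  0.    ]] [[ 0.0911 -0.1134  0.    ]
 [ 0.0998 -0.0181  0.    ]]
tweezers [[-0.0453 -0.1963  0.    ]
 [ 0.0771 -0.2085  0.    ]] [[-0.0465 -0.1972  0.    ]
 [ 0.0769 -0.2133  0.    ]]
box [[-0.0169  0.1858  0.024 ]
 [ 0.013   0.2498  0.024 ]] [[-0.016   0.186   0.024 ]
 [ 0.0093  0.2494  0.024 ]]
```

The latch is shut (about 0 rad) and the chip is home and square. Only the jar reading differs, where the lid was half hidden in the first picture. I'll check it against the scene camera.

Run:
```python
from h import *
im,d=r.capture('scene');cv2.imwrite('pics/s9.png',im);a=cv2.imread('pics/scene0.png')
cv2.imwrite('pics/c20.png',np.hstack([cv2.resize(x[185:265,270:370],None,fx=4,fy=4) for x in(a,im)]))
for n in('w1','w2','w9'):
    i=cv2.imread(f'pics/{n}.png');C=pickle.load(open(f'pics/{n}.pkl','rb'))
    hsv=cv2.cvtColor(i,cv2.COLOR_BGR2HSV);m=cv2.inRange(hsv,(55,100,60),(85,255,255));m[:190]=0
    k=cv2.connectedComponentsWithStats(m);j=1+np.argmax(k[2][1:,4]);x,y,w,h,A=k[2][j]
    print(n,k[2][j],toh(ray(C,[[x,y+h/2],[x+w,y+h/2],[x+w/2,y]],.045)))
```

```text
w1 [350 224  38  19 562] [[0.0873 0.0181 0.045 ]
 [0.0854 0.0637 0.045 ]
 [0.0742 0.0397 0.045 ]]
w2 [ 420  213   50   47 1664] [[0.0966 0.016  0.045 ]
 [0.0969 0.0643 0.045 ]
 [0.0733 0.0373 0.045 ]]
w9 [ 308  198   50   45 1670] [[0.0962 0.0195 0.045 ]
 [0.0962 0.065  0.045 ]
 [0.0749 0.0419 0.045 ]]
```

View pics/c20.png

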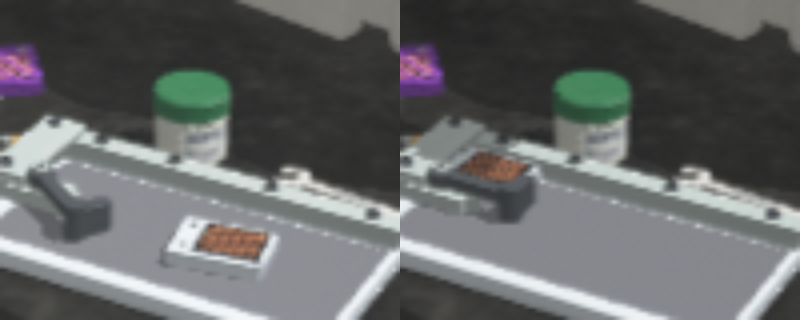

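The jar has not moved: same pixels in the scene camera before and after, near edge at 74–75 mm in all the wrist views. The hand is at z = 0.16 m, clear of everything. Handing in.

```bash
python3 -c "
from station import r
print(r.finish_job()); print(r.sense()['time_s'])"
```

```text
the job is handed in; nothing more can be done
None
the job is handed in; nothing more can be done
```

The chip is home in the corner pocket with the latch shut behind it. I handed the job in at about 19 s of the 48 s allowed, and the hand-in reports no verdict.

**What I did:** With the fingertips only, I pushed the chip square against the rail (0.3° off, centre at x = 23.6 mm, y = −35.4 mm). I then slid it along the rail under the lip until it met the end stop, pressing to about 13 N. Finally I swung the latch to its hard stop, pressing to about 9 N, and lifted the hand clear.

**Last checks:**
- **Chip:** its rear corners measured (5.6, 42.6) and (41.3, 42.8) mm, against (6, 42) and (42, 42) expected. That is within 1 mm and square.
- **Latch:** it measured about 0.00 rad.
- **Carton, wrench, tweezers and jar:** all are where they were, to within about 5 mm of measuring error.
- **One disagreement:** the first jar comparison differed by 10 mm because the gripper half hid its lid in the early picture. The jar's visible edge and the scene camera pictures before and after both show it did not move.

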